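Close the filter drawer and key the filter cell home

TASK

Get the microscope illuminator ready: first push its open filter drawer fully home until it clicks past its detent and stays shut. Then turn the knurled filter cell standing on top of the unit clockwise (seen from above) until its hidden keyways drop over the pins, push it fully down onto its seat against the spring, and finish while still holding it pushed home with the gripper, as it springs up when let go. Do not knock or shove the other loose things on the table.

Things in the scene. Friction and masses are not known exactly. Their poses are not given: they have to be found in the camera images.
- unit: The illuminator: a white metal box fixed to the table, 190 (x) x 180 (y) x 85 mm high. Origin at the centre of its underside, z up; its front, with the drawer, faces its own -x. It stands at varying places, turned up to 0.35 rad.
- drawer (a joint): Filter drawer in the unit's front, m: 0 = home, grows as it comes out to the unit's -x (at most 0.07; starts part open). 1 N of friction; from about 12 to 5 mm a spring detent resists with about 4 N more, then draws it in and keeps it home. Hard stop at 0.
- drawer_pull (a point): Centre of the front face of the drawer's black pull: a ledge 60 mm wide (y), 10 mm high, jutting 14 mm from the top of the grey drawer front (100 mm wide, 32 to 77 mm above the table). 70 mm above the table; 119 mm in front of the unit's origin when home. Axes as the unit's. Push this face along +x to shut the drawer.
- cell_mid (a point): Centre, half-way up, of the filter cell: loose knurled metal collar with a glass on top, 56 mm diameter, 50 mm high, 0.18 kg, upright on top of the unit (z up). Its top 16 mm is a solid cap to grip across or press. Inside, three keyways 120 degrees apart, hidden like the pins. Starts resting on the pins, this point 37 mm above seat; home, 25 mm above it.
- seat (a point): Centre of the cell's seat: top of the dark flange (72 mm diameter) on the unit, 89 mm above the table, 20 mm along the unit's +x from its origin; axes as the unit's. A spigot (30 mm diameter, 31 mm high, three hidden radial pins) stands on it inside the cell. Turned clockwise from above 25 to 80 degrees from its start, the cell comes over the pins (play 5 degrees either way) and can go down.
- spring_ring (a joint): Spring ring around the spigot under the cell, m pressed down: 0 = up, 0.006 = cell home. Once keyed the cell goes down 6 mm freely to the ring, then 6 mm more against about 5 N rising to 8.5 N, onto a hard stop; let go, it springs up 6 mm. Keyed, it cannot turn.
- reagent: Bystander: amber bottle, 56 mm diameter, 110 mm high, beside the unit. Origin under its centre.
- dish: Bystander: clear round culture dish, 92 mm diameter, 15 mm high, beside the unit. Origin under its centre.
- objective: Bystander: small steel microscope objective standing upright, 32 mm diameter, 46 mm high, beside the unit. Origin under its centre.
- spare_ring: Bystander: plain flat metal ring, 60 mm outside, 12 mm high, lying beside the unit. Origin under its centre.
- tip_box: Bystander: grey box of pipette tips with clear lid, 87 x 117 x 63 mm high, left of the unit. Origin under its centre.
- driver: Bystander: screwdriver about 160 mm long lying right of the unit. Origin beneath it; it lies along its own x.

How it is judged:
On the way, in this order (a step that is already met when the one before it is completed fails the run):
1. the filter drawer is home in its detent (value of joint drawer below 0.0025 m), for 0.2 s.
2. the filter cell has dropped over the pins (z of cell_mid in the frame of seat below 0.033 m and horizontal distance between cell_mid and seat below 0.004 m), for 0.1 s.
At the end, for the whole second after the job is handed in: The drawer is within 2.5 mm of fully home; the cell is keyed and down on its seat (within 2.2 mm in height, 4 mm sideways, upright within 0.1 rad), and the gripper's fingers are still on it with more than 2 N, keeping it down against the spring (value of joint drawer below 0.0025 m and z of cell_mid in the frame of seat between 0.022 and 0.0272 m and horizontal distance between cell_mid and seat below 0.004 m and angle between cell_mid's own z axis and vertical below 0.1 rad and contact force between the fingers and cell above 2 N); the arm keeps its last pose, push and grip.
It fails at once if a bystander is moved more than 25 mm (distance of any of reagent, dish, objective, spare_ring, tip_box, driver from where it was at the start of the episode above 0.025 m).
It also fails if it takes over 42 s, if anything falls off the work surface, if the arm or the gripper's body presses on something with over 40 N, if the wrist force passes 120 N, or if a joint passes its speed limit or range.

ROBOT

A 6-joint arm with a two-finger parallel gripper is mounted at the origin on the work surface. World frame = base frame: x ahead of the robot, y to its left, z up, the work surface at z = 0. Lengths are in m, angles in rad, forces in N, time in s.
With the tool pointing down it reaches from about 0.15 to 0.775 m from the base axis. Payload 6.1 kg.
Tool frame: the origin (TCP) lies at the very end of the fingers, on their centre line; the grasp point (between the pads) lies 19 mm behind it (grip_depth is the z of the grasp point in the tool frame, in m); z points along the fingers, y is the line along which they close (so a half turn about z gives the same grasp; the last joint's range is limited). The gripper opens to 85 mm and grips with 20 to 120 N. Pads are 22 mm wide; open, the fingers measure 114 mm over their backs; the gripper's body (76 mm by 85 mm) begins 54 mm behind the grasp point. The pads swing forward as they close: fully open they stand 13 mm farther back than shut.
Start: joints at [1.27, 0.126, -0.04, 1.405, 0, 1.571], TCP at [0.156, 0.501, 0.231] pointing down, gripper open.
Joint ranges: [-2.72, 2.72], [-0.95, 1.95], [-1.27, 1.35], [-1.78, 2.02], [-1.46, 1.47], [-3.14, 3.14]. Speed limits (rad/s): [2.39, 2.39, 3.01, 3.14, 3.14, 3.14].

INTERFACE

Orientations are given as [roll, pitch, yaw] about the fixed x, y, z axes, in that order (R = Rz(yaw) Ry(pitch) Rx(roll)).
In Python, from cell import * gives the robot as it stands. The module is installed in compiled form; this text tells all that it offers.
- The arm moves only by the tool send_rows, never from a script. Its argument "rows" is a list of rows, each a list of 5 numbers: the shift along the tool's x, y, z in cm, then the turn about the tool's z in rad, then the finger opening in cm, from 0 to 8.54. A call has 1 to 20 rows; each row is the pose to reach, as a shift and turn from the pose commanded when the call began, along the tool's axes at that moment; what a row does not reach only later rows make up. A row lasts 1/8 s, in which the tool goes at most 62.5 mm and 10.7 degrees, less where a joint would pass 70% of its speed; a pose out of reach is approached as far as the arm can. A call with a gripper value outside its range is refused whole. The fingers move at their own pace and stop on an object; "force" is the grip in N (left out, the last holds). Time passes only in rows, so rows that repeat a pose let the fingers close. It gives the time, the measured TCP pose, the force, the opening and the grip force at its end, in the units of the state.
- read_state(): the state, without advancing time (a new reading comes with each control period).
- get_image(name): name is "scene" or "top" or "wrist"; returns a dict with "color" (384x512x3 uint8, red, green, blue), "K" (3x3 intrinsics, pixels), "rvec" (rotation vector, rad) and "tvec" (3), from world to camera coordinates, as OpenCV has them. Camera axes: x right, y down, z forward; pixel columns grow to the right and rows downward; lengths in m; the calibration is good to about 2 mm. A picture is of the moment at which its call begins. There is no depth.
- hand_in(): hands the job in; it is judged then, once.
The state is a dict: "time": time; "q": joint angles; "qvel": joint speeds; "joint_efforts": joint torques, N m; "position": TCP position; "tool_rot": TCP orientation; "force": force on the tool from outside, world axes, zero at the start; "moment": the same for the moment, N m; "finger_gap": finger opening in m; "grip_force": force on a finger pad.
Only numpy, scipy, OpenCV 4.12 (cv2) and the standard library are available. Lean on these libraries where they do the work, as an engineer would, in place of code of your own. Each camera call takes 0.05 s, during which the arm holds its last target. There are 200 camera calls.

## Working session

There is one attempt and no reset: what is moved stays moved. The work goes in short steps, Python scripts to look and compute and a tool call to move; the robot and the scene stay as the last step left them, time stands still between calls to the robot, and variables do not carry over. Pictures are saved under pics/ and viewed, at most 10 in all, crops included, and the job is handed in when it is done.

Besides the shell and the picture viewer there is one more tool, called as name([rows], argument=value, ...), one row to a line, values as JSON. send_rows: Moves the arm, as the interface text tells. Its arguments: {"type":"object","properties":{"rows":{"type":"array"},"force":{"type":"number"}},"required":["rows"]}

```bash
mkdir -p pics; cat > h.py <<'E'
from cell import *
import numpy as np, cv2
def snap(n,f):
    d=get_image(n); cv2.imwrite('pics/'+f,cv2.cvtColor(d['color'],cv2.COLOR_RGB2BGR)); np.savez('pics/'+f[:-4]+'.npz',**{k:d[k] for k in('K','rvec','tvec')}); return d
def ray(d,u,v,z):
    R=cv2.Rodrigues(np.array(d['rvec'],float))[0]; t=np.array(d['tvec'],float).ravel()
    c=-R.T@t; r=R.T@np.linalg.inv(d['K'])@np.array([u,v,1.]); return c+r*(z-c[2])/r[2]
def proj(d,P):
    return cv2.projectPoints(np.array(P,float).reshape(-1,3),np.array(d['rvec'],float),np.array(d['tvec'],float),np.array(d['K'],float),None)[0].reshape(-1,2)
E
python3 - <<'E'
from h import *
a=snap('top','top1.png');b=snap('scene','scene1.png')
print(a['tvec'],a['rvec'],b['tvec'],b['rvec'])
s=read_state();print(s['time'],s['position'],s['tool_rot'],s['force'])
E
```

```text
[0.05995773 0.60197033 1.11082046] [ 2.12345679 -2.14705727  0.20286415] [-0.49918686 -0.20236284  1.06689816] [ 2.36861082  0.85664485 -0.2866427 ]
0.1 [0.15542021 0.50109434 0.23061412] [-3.14017968e+00  1.35979002e-06  2.84086933e+00] [ 0.55643677  0.48113934 -0.30774439]
```

View pics/top1.png

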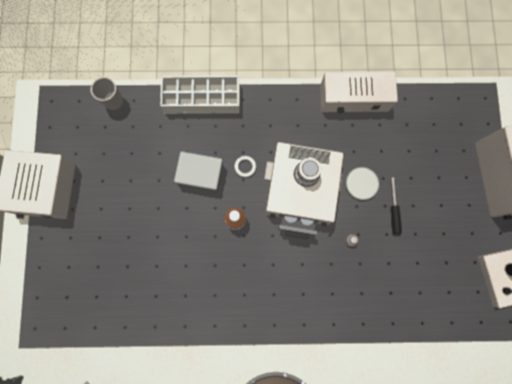

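View pics/scene1.png

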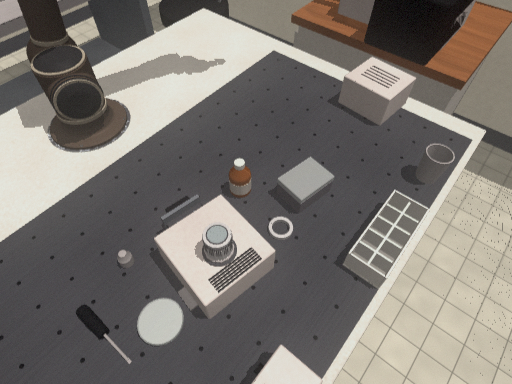

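The top view shows the unit (corners at about 278,143 / 343,151 / 333,222 / 268,212). The drawer faces the robot at (298,230) and the cell is at (309,170). The bottle is at (235,218) and the objective at (352,240). Next I'll fit the pose on an enlarged crop.

```bash
python3 - <<'E'
from h import *
import cv2
class D(dict):pass
a=dict(np.load('pics/top1.npz'));b=dict(np.load('pics/scene1.npz'))
print('tcp in top',proj(a,[[.156,.501,.231],[0,0,0]]))
for n,p in dict(c1=(278,143),c2=(343,151),c3=(333,222),c4=(268,212)).items(): print(n,ray(a,*p,.085))
print('cell top',ray(a,309,168,.151)); print('pull',ray(a,298,233,.07))
for n,p in dict(reagent=(235,220),obj=(352,240),dish=(363,183),ring=(245,167)).items(): print(n,ray(a,*p,.02))
i=cv2.imread('pics/top1.png')[120:260,225:385]; i2=cv2.imread('pics/scene1.png')[180:320,140:300]
cv2.imwrite('pics/crop1.png',np.vstack([cv2.resize(i,None,fx=4,fy=4,interpolation=2)]))
E
```

```text
tcp in top [[ 43.96155041 384.88775096]
 [275.53913816 421.30778008]]
c1 [ 0.72297368 -0.01669763  0.085     ]
c2 [ 0.69917879 -0.19129657  0.085     ]
c3 [ 0.50804134 -0.15565696  0.085     ]
c4 [0.53612708 0.01373767 0.085     ]
cell top [ 0.63807047 -0.08801333  0.151     ]
pull [ 0.4815101  -0.06501417  0.07      ]
reagent [0.52290479 0.10197042 0.02      ]
obj [ 0.46433991 -0.2188825   0.02      ]
dish [ 0.623366   -0.25836508  0.02      ]
ring [0.67257724 0.07301837 0.02      ]
```

View pics/crop1.png

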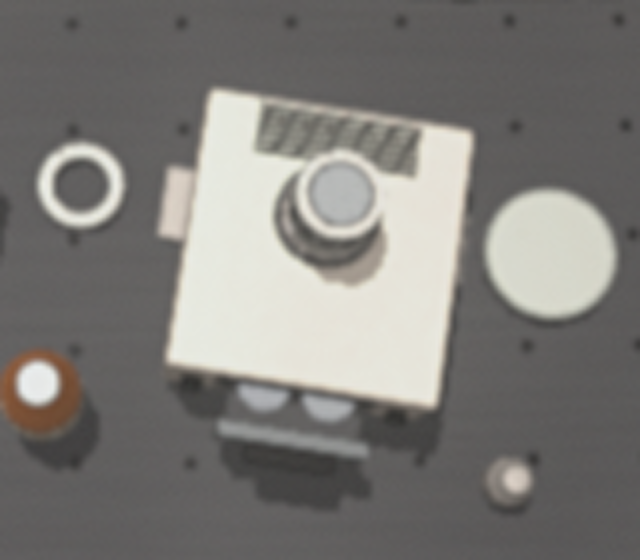

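The crop shows the unit's top corners at crop pixels (210,90), (474,130), (439,408) and (167,365). The cell cap is at (340,194), the drawer's top edge runs from (218,425) to (368,452), and the black pull is at about (290,458).

```bash
python3 - <<'E'
from h import *
from scipy.optimize import least_squares
a=dict(np.load('pics/top1.npz'))
px=lambda u,v:(225+u/4-.375,120+v/4-.375)
obs=np.array([px(210,90),px(474,130),px(439,408),px(167,365),px(340,194)])
loc=np.array([[.095,.09,.085],[.095,-.09,.085],[-.095,-.09,.085],[-.095,.09,.085],[.02,0,.151]])
def W(p,l):
    c,s=np.cos(p[2]),np.sin(p[2]); l=np.atleast_2d(l); return np.c_[p[0]+c*l[:,0]-s*l[:,1],p[1]+s*l[:,0]+c*l[:,1],l[:,2]]
r=least_squares(lambda p:(proj(a,W(p,loc))-obs).ravel(),[.6,-.09,-.15])
p=r.x;print(p,r.fun.reshape(-1,2).round(2))
print('seat',W(p,[.02,0,.089]))
for u,v in((218,425),(368,452)):
    w=ray(a,*px(u,v),.077); c,s=np.cos(p[2]),np.sin(p[2]); d=w[:2]-p[:2]; print('front local',c*d[0]+s*d[1],-s*d[0]+c*d[1])
w=ray(a,*px(290,470),.07);d=w[:2]-p[:2]; print('pull local',c*d[0]+s*d[1],-s*d[0]+c*d[1],w)
s=read_state();print(s['q'])
E
```

```text
[ 0.61755235 -0.08667293 -0.16881361] [[-0.18 -0.32]
 [-0.05 -0.01]
 [ 0.05  0.08]
 [-0.03  0.04]
 [ 0.19  0.18]]
seat [[ 0.63726804 -0.09003319  0.089     ]]
front local -0.1277050416722474 0.05075792028632391
front local -0.12975924867264324 -0.0488628665726787
pull local -0.14882437165055568 -0.0007195114741514498 [ 0.47072266 -0.0623778   0.07      ]
[ 1.27004405e+00  1.26329241e-01 -4.04790557e-02  1.40540100e+00
 -1.40070009e-06  1.57076737e+00]
```

send_rows([
  [-20,-22,0,1.5,0],
  [-20,-22,0,1.5,0],
  [-20,-22,0,1.5,0],
  [-20,-22,0,1.5,0],
  [-20,-22,0,1.5,0],
  [-20,-22,0,1.5,0],
  [-20,-22,0,1.5,0],
  [-20,-22,0,1.5,0],
  [-41.7,-45.1,0,3.01,0],
  [-41.7,-45.1,0,3.01,0],
  [-41.7,-45.1,0,3.01,0],
  [-41.7,-45.1,0,3.01,0],
  [-41.7,-45.1,0,3.01,0],
  [-41.7,-45.1,0,3.01,0],
  [-41.7,-45.1,0,3.01,0],
  [-41.7,-45.1,0,3.01,0],
  [-41.7,-45.1,0,3.01,0],
  [-41.7,-45.1,0,3.01,0],
])

```text
time: 2.35
position: [0.4183, -0.0638, 0.2311]
tool_rot: [-3.133, 0.0, -0.157]
force: [-0.1, 0.1, 0.2]
finger_gap: 0.0001
grip_force: 0.0
```

send_rows([
  [0,0,8,0,0],
  [0,0,17.3,0,0],
  [0,0,17.3,0,0],
  [0,0,17.3,0,0],
  [0,0,17.3,0,0],
  [0,0,17.3,0,0],
])

```text
time: 3.1
position: [0.4205, -0.0633, 0.0607]
tool_rot: [-3.132, -0.004, -0.155]
force: [1.0, -0.7, -0.5]
finger_gap: 0.0002
grip_force: 0.0
```

```bash
python3 - <<'E'
from h import *
s=read_state();print(s['time'],s['position'],s['tool_rot'],s['force'])
a=snap('top','top2.png'); b=snap('scene','scene2.png')
i=cv2.imread('pics/top2.png')[120:270,220:390];j=cv2.imread('pics/scene2.png')[150:300,120:290]
cv2.imwrite('pics/c2.png',cv2.resize(np.hstack([i,j]),None,fx=2.3,fy=2.3,interpolation=2))
E
```

```text
3.1 [ 0.42046677 -0.06332428  0.06069591] [-3.13237082 -0.00404364 -0.15500488] [ 0.987445   -0.74821444 -0.47672781]
```

View pics/c2.png

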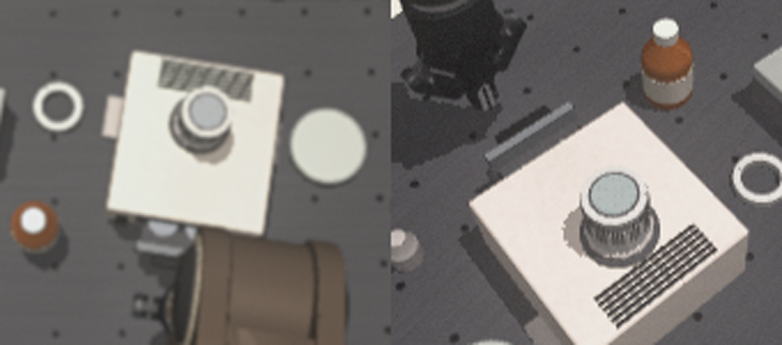

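The arm stands in front of the drawer and clear of the bottle and objective. The fingertips are at about (490,95) in the right half of the picture, facing the pull. Now I'll push.

send_rows([
  [1,-1,0,0.014,0],
  [2,-1,0,0.014,0],
  [3,-1,0,0.014,0],
  [3.8,-1,0,0.014,0],
  [4.4,-1,0,0.014,0],
  [5,-1,0,0.014,0],
  [5.5,-1,0,0.014,0],
  [6,-1,0,0.014,0],
  [6.4,-1,0,0.014,0],
  [6.4,-1,0,0.014,0],
])

```text
time: 4.45
position: [0.4797, -0.0718, 0.058]
tool_rot: [-3.126, 0.005, -0.157]
force: [-8.6, -0.3, 4.7]
finger_gap: -0.0
grip_force: 4.1
```

send_rows([
  [0.4,0,0,0,0],
  [0.8,0,0,0,0],
  [1.2,0,0,0,0],
  [1.2,0,0,0,0],
])

```text
time: 4.95
position: [0.4877, -0.0731, 0.0578]
tool_rot: [-3.126, 0.012, -0.157]
force: [-24.5, 1.8, 16.2]
finger_gap: -0.0001
grip_force: 11.5
```

```bash
python3 - <<'E'
from h import *
b=snap('scene','scene3.png')
s=read_state();print(s['time'],s['position'],s['tool_rot'],s['force'],s['q'])
p=[.61755,-.08667,-.1688];d=s['position'][:2]-np.array(p[:2]);c,n=np.cos(p[2]),np.sin(p[2]);print('local',c*d[0]+n*d[1],-n*d[0]+c*d[1])
j=cv2.imread('pics/scene3.png')[150:290,120:290]
cv2.imwrite('pics/c3.png',cv2.resize(j,None,fx=4,fy=4,interpolation=2))
E
```

```text
5.0 [ 0.48770349 -0.07308753  0.05781962] [-3.12606426  0.01142227 -0.15714922] [-21.61990413   1.05726214  15.59199112] [-0.15805195  0.13587733 -0.4154263   1.03092898  0.01551808  3.14068988]
local -0.13028285449302984 -0.008424731800317381
```

View pics/c3.png

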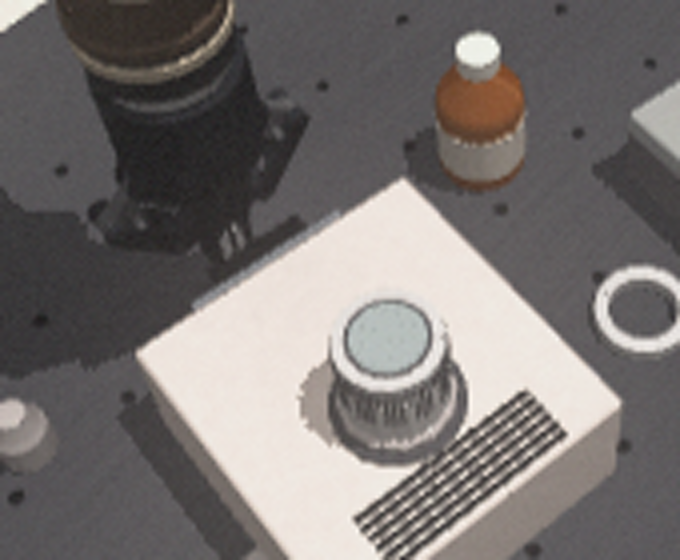

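The picture shows the drawer front flush at the unit's edge, (195,305)-(340,212), with the pull pressed in. The measured local x of -0.130 matches home. Next I'll retreat, open the fingers, unwind the wrist (joint 6 is at its limit) and go above the cell.

send_rows([
  [-1.5,0,0,0,0],
  [-4,0,0,0,0],
  [-4,0,-6,0,0],
  [-4,0,-12,0,0],
  [-4,0,-16,-0.2,8.54],
  [1,-0.3,-16,-0.4,8.54],
  [6,-0.7,-16,-0.6,8.54],
  [11,-0.7,-16,-0.8,8.54],
  [14.8,-0.7,-16,-1,8.54],
  [14.8,-0.7,-16,-1.2,8.54],
  [14.8,-0.7,-16,-1.4,8.54],
  [14.8,-0.7,-16,-1.6,8.54],
  [14.8,-0.7,-16,-1.74,8.54],
  [14.8,-0.7,-16,-1.74,8.54],
  [14.8,-0.7,-16,-1.74,8.54],
  [14.8,-0.7,-16,-1.74,8.54],
])

```text
time: 7.0
position: [0.6409, -0.0925, 0.2185]
tool_rot: [3.139, -0.016, 1.582]
force: [0.5, -0.5, 0.5]
finger_gap: 0.0853
grip_force: 0.0
```

```bash
python3 - <<'E'
from h import *
b=snap('wrist','w1.png'); 
s=read_state();print(s['time'],s['position'],s['tool_rot'],s['force'],s['q'])
print(proj(b,[[.6373,-.09,.151],[.6373,-.09,.089],[.4995,-.0666,.077]]))
j=cv2.imread('pics/w1.png'); i=snap('scene','scene4.png')['color'][150:290,120:290,::-1]
cv2.imwrite('pics/c4.png',np.hstack([cv2.resize(j,(460,345)),cv2.resize(i,(340,345))]))
E
```

```text
7.05 [ 0.64088135 -0.09248162  0.21852555] [ 3.13861779 -0.01602498  1.58242631] [ 0.04243146 -0.65150247 -0.50809179] [-0.15075062  0.36493399  0.23874159  1.44425876  0.01629509  1.40844238]
[[251.20942001 203.17608647]
 [252.01522435 184.67636206]
 [109.95288676 156.77780965]]
```

View pics/c4.png

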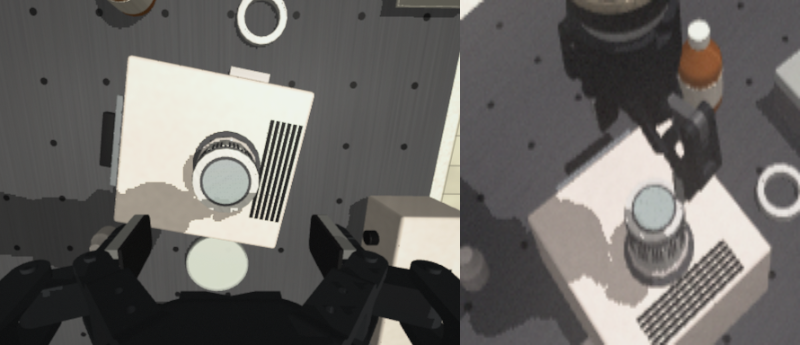

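The wrist picture shows the cap centre at about (250,201) in full-size pixels, against a predicted (251,203). The drawer is flush. Now I'll descend and grip.

send_rows([
  [0.25,-0.35,3,0,8.54],
  [0.25,-0.35,6,0,8.54],
  [0.25,-0.35,8.5,0,8.54],
  [0.25,-0.35,9.6,0,8.54],
  [0.25,-0.35,9.6,0,8.54],
  [0.25,-0.35,9.6,0,5],
  [0.25,-0.35,9.6,0,5],
  [0.25,-0.35,9.6,0,5],
  [0.25,-0.35,9.6,0,5],
  [0.25,-0.35,9.6,0,5],
  [0.25,-0.35,9.6,0,5],
], force=50)

```text
time: 8.48
position: [0.6384, -0.0887, 0.1243]
tool_rot: [3.136, -0.015, 1.583]
force: [0.1, 1.0, 6.9]
finger_gap: 0.055
grip_force: 52.7
```

send_rows([
  [0,0,0.1,0.1,5],
  [0,0,0.1,0.2,5],
  [0,0,0.1,0.3,5],
  [0,0,0.1,0.4,5],
  [0,0,0.1,0.4,5],
])

```text
time: 9.1
position: [0.6386, -0.0888, 0.1242]
tool_rot: [3.141, -0.017, 1.182]
force: [-0.8, 0.7, 10.8]
finger_gap: 0.0549
grip_force: 53.1
```

send_rows([
  [0,0,0.05,0.06,5],
  [0,0,0.05,0.12,5],
  [0,0,0.05,0.18,5],
  [0,0,0.05,0.18,5],
])

```text
time: 9.6
position: [0.6387, -0.0888, 0.1242]
tool_rot: [-3.139, -0.017, 1.002]
force: [-1.8, -0.0, 12.6]
finger_gap: 0.0547
grip_force: 53.3
```

send_rows([
  [0,0,0,0.06,5],
  [0,0,0,0.12,5],
  [0,0,0,0.18,5],
  [0,0,0,0.18,5],
])

```text
time: 10.1
position: [0.6388, -0.0888, 0.1241]
tool_rot: [-3.137, -0.016, 0.822]
force: [-1.0, 0.2, 11.7]
finger_gap: 0.0548
grip_force: 53.3
```

send_rows([
  [0,0,0,0.06,5],
  [0,0,0,0.12,5],
  [0,0,0,0.18,5],
  [0,0,0,0.18,5],
])

```text
time: 10.6
position: [0.6383, -0.089, 0.1226]
tool_rot: [-3.133, -0.013, 0.643]
force: [0.3, -1.2, 6.3]
finger_gap: 0.0549
grip_force: 52.7
```

The height dropped 1.5 mm, so it is likely keyed after about 54 degrees. Now I'll push down.

send_rows([
  [0,0,0.2,0,5],
  [0,0,0.4,0,5],
  [0,0,0.5,0,5],
  [0,0,0.5,0,5],
])

```text
time: 11.1
position: [0.6391, -0.0887, 0.1206]
tool_rot: [-3.135, -0.016, 0.643]
force: [-3.3, 0.5, 19.9]
finger_gap: 0.0551
grip_force: 54.1
```

send_rows([
  [0,0,-0.2,0.04,5],
  [0,0,-0.2,0.08,5],
  [0,0,-0.2,0.08,5],
])

```text
time: 11.48
position: [0.6379, -0.0886, 0.1187]
tool_rot: [-3.13, -0.012, 0.564]
force: [0.6, 0.3, 3.9]
finger_gap: 0.0547
grip_force: 52.9
```

send_rows([
  [0,0,0.2,0,5],
  [0,0,0.4,0,5],
  [0,0,0.6,0,5],
  [0,0,0.6,0,5],
])

```text
time: 11.98
position: [0.6377, -0.0887, 0.1133]
tool_rot: [-3.131, -0.011, 0.564]
force: [-1.8, -2.1, 9.9]
finger_gap: 0.0547
grip_force: 53.4
```

send_rows([
  [0,0,0.2,0,5],
  [0,0,0.3,0,5],
  [0,0,0.3,0,5],
  [0,0,0.3,0,5],
])

```text
time: 12.48
position: [0.6376, -0.0888, 0.113]
tool_rot: [-3.132, -0.013, 0.563]
force: [-9.6, -1.1, 23.8]
finger_gap: 0.0549
grip_force: 54.9
```

```bash
python3 - <<'E'
from h import *
s=read_state();print(s['time'],s['position'],s['force'])
i=snap('scene','scene5.png')['color'][150:290,130:290,::-1];j=snap('wrist','w5.png')['color'][:,:,::-1]
cv2.imwrite('pics/c5.png',np.hstack([cv2.resize(j,(460,345)),cv2.resize(i,(340,345))]))
E
```

```text
12.475 [ 0.63756972 -0.08879796  0.11296001] [-9.57317702 -1.08962182 23.75434354]
```

View pics/c5.png

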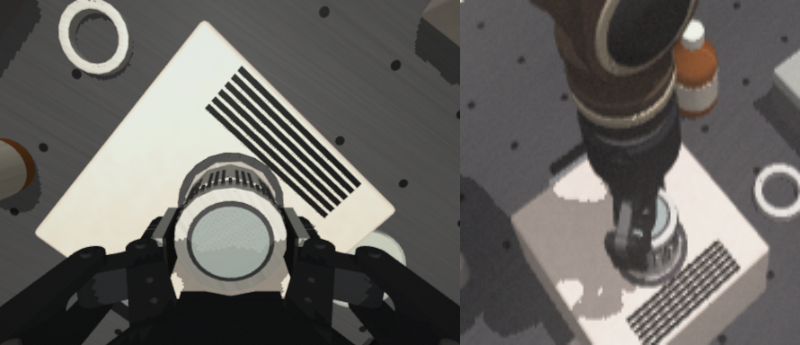

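The picture shows the cap gripped centrally, with its top centre at about (231,243) in the left panel, and the cell sunk close to the flange. I'll check the height numerically.

```bash
python3 - <<'E'
from h import *
for f,uv in(('w5',(231*512/460,243*384/345)),):
    b=dict(np.load('pics/w5.npz'))
    t=np.linspace(0,2*np.pi,72)
    for z in(.139,.142,.145):
        q=proj(b,np.c_[.6373+.028*np.cos(t),-.09+.028*np.sin(t),t*0+z]);print(z,(q.min(0)*460/512).round(1),(q.max(0)*460/512).round(1),(proj(b,[[.6373,-.09,z]])*460/512).round(1))
s=read_state();print(s['force'],s['position'],s['joint_efforts'])
E
```

```text
0.139 [175.  188.6] [288.7 291.2] [[231.7 242.6]]
0.142 [173.7 190.6] [289.9 295.2] [[231.7 245.8]]
0.145 [172.4 192.7] [291.3 299.4] [[231.7 249.1]]
[-8.07787466  0.11176961 23.88908914] [ 0.63755685 -0.08878656  0.11293525] [ 1.39558509e+00 -4.31845915e+01  2.81843948e+01 -3.34952652e+00
  5.31124100e-01 -4.15277411e-02]
```

```bash
python3 -c "
from cell import *
print(hand_in())"
```

```text
the job is handed in; nothing more can be done
None
```

I handed the job in at about 12.5 s: the drawer is shut, the cell keyed after about 58° clockwise, and the gripper is holding it down on its seat with about 24 N; no verdict came back.

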